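# Fetch the sample cell from behind the reagent jars and weigh it

### The arm

A 6-joint arm with a two-finger parallel gripper is mounted at the origin on the work surface. World frame = base frame: x ahead of the robot, y to its left, z up, the work surface at z = 0. Lengths are in m, angles in rad, forces in N, time in s.
With the tool pointing down it reaches from about 0.325 to 0.9 m from the base axis. Payload 6.1 kg.
Tool frame: the origin (TCP) lies at the very end of the fingers, on their centre line; the grasp point (between the pads) lies 19 mm behind it; z points along the fingers, y is the line along which they close (so a half turn about z gives the same grasp; the last joint's range is limited). The gripper opens to 87 mm and grips with 3 to 60 N. Pads are 19 mm wide; open, the fingers measure 117 mm over their backs; the gripper's body (75 mm by 190 mm) begins 51 mm behind the grasp point.
Start: joints at [-1.39, 0.22, 1.526, -0, 1.395, -0.126], TCP at [0.189, -0.596, 0.223] pointing down, gripper open.
Joint ranges: [-2.98, 2.98], [-0.91, 2.08], [0.09, 2.57], [-1.24, 4.39], [0.2, 2.65], [-2.68, 2.68]. Speed limits (rad/s): [2.57, 2.57, 3.01, 3.14, 3.14, 3.14].

### API

Orientations are given as a unit quaternion [w, x, y, z].
In Python, from workcell import ctrl, camera, camera_info gives the robot as it stands.
- The arm moves only by the shell command python3 -m handwheel 'ROWS'. ROWS is text: rows parted by semicolons, each of 7 numbers parted by spaces: the shift along the tool's x, y, z in m, then the turn, a rotation vector about the tool's x, y, z in units of 5 degrees (1.0 is 5 degrees), then the finger opening in m, from 0 to 0.087. A call has 1 to 12 rows; each row shifts and turns the commanded pose from where the row before left it, along the tool's axes as they then stand; what a row does not reach is not made up. A row lasts 1/12 s, in which the tool goes at most 41.7 mm and 7.16 degrees, less where a joint would pass 70% of its speed; a pose out of reach is approached as far as the arm can. A call is refused whole if a number of a shift passes 0.0417 or a number of a turn 1, either way. A call with a gripper value outside its range is refused whole. The fingers move at their own pace and stop on an object; the grip force is fixed at half the most. Time passes only in rows, so rows that do not move let the fingers close. It gives the time, the measured TCP pose, the force, the opening and the grip force at its end, in the units of the state.
- ctrl.get_obs(): the state, without advancing time (a new reading comes with each control period).
- camera(name): name is "scene" or "top" or "wrist"; returns the picture (480x640x3 uint8, red, green, blue); there is no depth.
- camera_info(name): a dict with "camera_matrix" (3x3 intrinsics, pixels), "k1" (the pictures are not rectified: a ray, as slopes to the right and down, at radius r is drawn at 1 + k1 r^2 times it, then the intrinsics apply), "rvec" (rotation vector, rad) and "tvec" (3), from world to camera coordinates, as OpenCV has them. Camera axes: x right, y down, z forward; pixel columns grow to the right and rows downward; lengths in m; the calibration is good to about 2 mm. A picture is of the moment at which its call begins: read the wrist's pose just before it. camera_info takes no time and is no camera call; for the wrist camera it gives the pose at the moment of the call.
- ctrl.finish_job(): hands the job in; it is judged then, once.
The state is a dict: "time": time; "joint_positions": joint angles; "joint_velocities": joint speeds; "tau": joint torques, N m; "eef_pos": TCP position; "tcp_rot": TCP orientation; "contact_force": force on the tool from outside, world axes, zero at the start; "ft_torque": the same for the moment, N m; "width": finger opening in m; "finger_force": force on a finger pad.
Only numpy, scipy, OpenCV 4.12 (cv2) and the standard library are available. Lean on these libraries where they do the work, as an engineer would, in place of code of your own. Each camera call takes 0.05 s, during which the arm holds its last target. There are 200 camera calls.

### The job

The low sample cell stands hemmed in behind three reagent jars on the white tray: first stand all three jars aside on the grey mat, leaving the cell where it is, then set the cell down in the centre of the balance pan, and only then put each jar back in the middle of the spot that matches its cap colour. Keep jars and cell upright, set them down gently without dropping them, and leave the corked flask undisturbed. Finish with everything standing still and released.

Things in the scene. Friction and masses are not known exactly. Their poses are not given: they have to be found in the camera images.
- jar_red: amber reagent jar with a red screw cap and cream label: upright cylinder 48 mm across up to 64 mm height, then a shoulder; straight-sided cap 38 mm across from 76 mm up to the top at 110 mm; about 160 g. Origin at the centre of its underside, z up. Grip it firmly by the cap, fingertips above the shoulder, or it may swing. Starts on the red spot of the tray
- jar_yellow: amber reagent jar with a yellow screw cap and cream label: upright cylinder 48 mm across up to 64 mm height, then a shoulder; straight-sided cap 38 mm across from 76 mm up to the top at 110 mm; about 160 g. Origin at the centre of its underside, z up. Grip it firmly by the cap, fingertips above the shoulder, or it may swing. Starts on the yellow spot of the tray
- jar_blue: amber reagent jar with a blue screw cap and cream label: upright cylinder 48 mm across up to 64 mm height, then a shoulder; straight-sided cap 38 mm across from 76 mm up to the top at 110 mm; about 160 g. Origin at the centre of its underside, z up. Grip it firmly by the cap, fingertips above the shoulder, or it may swing. Starts on the blue spot of the tray
- cell: low round sample cell, pale body 42 mm across with a steel lid 44 mm across and a small dark dot in its middle; 34 mm high overall (lid from 25 mm up), about 100 g. Origin at the centre of its underside, z up. Starts on the tray floor (8 mm above the bench) in the middle of the arc of jars, with gaps of only about 12 to 25 mm to them: no room for a gripper until they are gone
- spot_red: flat red disc 64 mm across printed on the floor of the white tray (flush, nothing stands up): home of the red-capped jar. Origin at its centre on the tray floor, 8 mm above the bench; z up. The three spots lie in an arc round the cell, their centres about 86 mm or more apart; which colour is where changes. The tray rim is only 6 mm higher than its floor
- spot_yellow: flat yellow disc 64 mm across printed on the floor of the white tray (flush, nothing stands up): home of the yellow-capped jar. Origin at its centre on the tray floor, 8 mm above the bench; z up. The three spots lie in an arc round the cell, their centres about 86 mm or more apart; which colour is where changes. The tray rim is only 6 mm higher than its floor
- spot_blue: flat blue disc 64 mm across printed on the floor of the white tray (flush, nothing stands up): home of the blue-capped jar. Origin at its centre on the tray floor, 8 mm above the bench; z up. The three spots lie in an arc round the cell, their centres about 86 mm or more apart; which colour is where changes. The tray rim is only 6 mm higher than its floor
- mat: grey rubber mat lying flat on the bench, 190 mm (its x) by 210 mm (its y), 3 mm thick: the side area, empty at the start, on one side of the tray (left or right). Origin at the centre of its underside (bench level); z up
- pan (a point): centre of the top face of the balance's round steel pan (110 mm across, 65 mm above the bench, marked with a thin dark circle 56 mm across in its middle). The white balance, 250 by 180 mm and 52 mm high, is fixed, reaches 170 mm from the pan centre towards its display (its -x) and stands on the other side of the tray from the mat; z up
- flask: corked conical flask, greenish glass, 72 mm across at the foot, 122 mm high, standing beyond the tray: not part of the job. Origin at the centre of its underside
There are look-alikes about, which are no part of the job. What is shaped like the jar_yellow but pink is not meant. Of the things like the cell, leave any that is turquoise; of the rest the smaller one is meant.

How it is judged:
On the way, in this order (a step that is already met when the one before it is completed fails the run):
1. all three jars stand released on the grey mat, the cell still in its place (moved less than 40 mm) (x of jar_red in the frame of mat between -0.085 and 0.085 m and y of jar_red in the frame of mat between -0.095 and 0.095 m and height (world z) of each of jar_red, jar_yellow, jar_blue below 0.01 m and angle between each of jar_red, jar_yellow, jar_blue's own z axis and vertical below 0.12 rad and x of jar_yellow in the frame of mat between -0.085 and 0.085 m and y of jar_yellow in the frame of mat between -0.095 and 0.095 m and x of jar_blue in the frame of mat between -0.085 and 0.085 m and y of jar_blue in the frame of mat between -0.095 and 0.095 m and contact force between the fingers and jar_red below 0.1 N and linear speed of each of jar_red, jar_yellow, jar_blue, cell below 0.03 m/s and contact force between the fingers and jar_yellow below 0.1 N and contact force between the fingers and jar_blue below 0.1 N and contact force between the fingers and cell below 0.1 N and distance of cell from where it was at the start of the episode below 0.04 m), for 0.2 s.
2. the cell stands released in the centre of the pan, all three jars still on the mat (horizontal distance between cell and pan below 0.013 m and z of cell in the frame of mat between 0.055 and 0.073 m and angle between each of cell, jar_red, jar_yellow, jar_blue's own z axis and vertical below 0.12 rad and x of jar_red in the frame of mat between -0.085 and 0.085 m and y of jar_red in the frame of mat between -0.095 and 0.095 m and height (world z) of each of jar_red, jar_yellow, jar_blue below 0.01 m and x of jar_yellow in the frame of mat between -0.085 and 0.085 m and y of jar_yellow in the frame of mat between -0.095 and 0.095 m and x of jar_blue in the frame of mat between -0.085 and 0.085 m and y of jar_blue in the frame of mat between -0.095 and 0.095 m and contact force between the fingers and jar_red below 0.1 N and linear speed of each of jar_red, jar_yellow, jar_blue, cell below 0.03 m/s and contact force between the fingers and jar_yellow below 0.1 N and contact force between the fingers and jar_blue below 0.1 N and contact force between the fingers and cell below 0.1 N), for 0.2 s.
At the end, for the whole second after the job is handed in: Every jar stands upright on the tray within 13 mm of the centre of the spot of its cap colour, and the cell stands upright on the balance pan within 13 mm of its centre; all are released and at rest (horizontal distance between jar_red and spot_red below 0.013 m and height (world z) of each of jar_red, jar_yellow, jar_blue below 0.015 m and angle between each of jar_red, jar_yellow, jar_blue, cell's own z axis and vertical below 0.12 rad and horizontal distance between jar_yellow and spot_yellow below 0.013 m and horizontal distance between jar_blue and spot_blue below 0.013 m and horizontal distance between cell and pan below 0.013 m and z of cell in the frame of mat between 0.055 and 0.073 m and contact force between the fingers and jar_red below 0.1 N and linear speed of each of jar_red, jar_yellow, jar_blue, cell below 0.03 m/s and contact force between the fingers and jar_yellow below 0.1 N and contact force between the fingers and jar_blue below 0.1 N and contact force between the fingers and cell below 0.1 N); the robot touches nothing.
It fails at once if a jar or the cell is tipped by more than 0.5 rad (angle between any of jar_red, jar_yellow, jar_blue, cell's own z axis and vertical above 0.5 rad).
It fails at once if a jar or the cell is dropped (falls freely at more than 0.7 m/s, about 25 mm) ((contact force between the fingers and jar_red below 0.05 N and linear speed of jar_red above 0.7 m/s) or (contact force between the fingers and jar_yellow below 0.05 N and linear speed of jar_yellow above 0.7 m/s) or (contact force between the fingers and jar_blue below 0.05 N and linear speed of jar_blue above 0.7 m/s) or (contact force between the fingers and cell below 0.05 N and linear speed of cell above 0.7 m/s)).
It fails at once if the flask is moved by more than 20 mm or tipped (distance of flask from where it was at the start of the episode above 0.02 m or angle between flask's own z axis and vertical above 0.3 rad).
It also fails if it takes over 139 s, if anything falls off the work surface, if the arm or the gripper's body presses on something with over 40 N, if the wrist force passes 120 N, or if a joint passes its speed limit or range.

## Working session

There is one attempt and no reset: what is moved stays moved. The work goes in short steps, Python scripts to look and compute and a shell command to move; the robot and the scene stay as the last step left them, time stands still between calls to the robot, and variables do not carry over. Pictures are saved under pics/ and viewed, at most 14 in all, crops included, and the job is handed in when it is done.

```bash
mkdir -p pics; cat > h.py <<'E'
import numpy as np, cv2
from workcell import ctrl, camera, camera_info
from scipy.spatial.transform import Rotation as R
def ray(info,u,v):
    K=np.array(info["camera_matrix"],float); k=info["k1"]
    x=(u-K[0,2])/K[0,0]; y=(v-K[1,2])/K[1,1]
    rd=np.hypot(x,y); r=rd
    for _ in range(30): r=rd/(1+k*r*r)
    s=r/rd if rd>0 else 1
    Rm=cv2.Rodrigues(np.array(info["rvec"],float))[0]; t=np.array(info["tvec"],float).ravel()
    return -Rm.T@t, Rm.T@np.array([x*s,y*s,1])
def onz(info,u,v,z):
    c,d=ray(info,u,v); return c+d*(z-c[2])/d[2]
def snap(name,fn):
    i=camera_info(name); im=camera(name); cv2.imwrite("pics/"+fn,im[:,:,::-1]); return i,im
E
python3 - <<'E'
from h import *
for n in("top","scene"):
    i,im=snap(n,n+"0.png"); print(n,ray(i,320,240))
o=ctrl.get_obs(); print(o["time"],o["eef_pos"],o["tcp_rot"],o["width"])
E
```

```text
top (array([0.39778625, 0.00377585, 1.02228403]), array([ 0.17221609,  0.02397945, -0.98484804]))
scene (array([1.10257762, 0.04434522, 0.79582545]), array([-0.59141498, -0.02906605, -0.80598737]))
0.1 [ 0.18863131 -0.59526853  0.22153312] [-8.94715724e-04  9.88259520e-01  1.52781937e-01 -2.10048495e-05] 0.08704424252398917
```

View pics/top0.png

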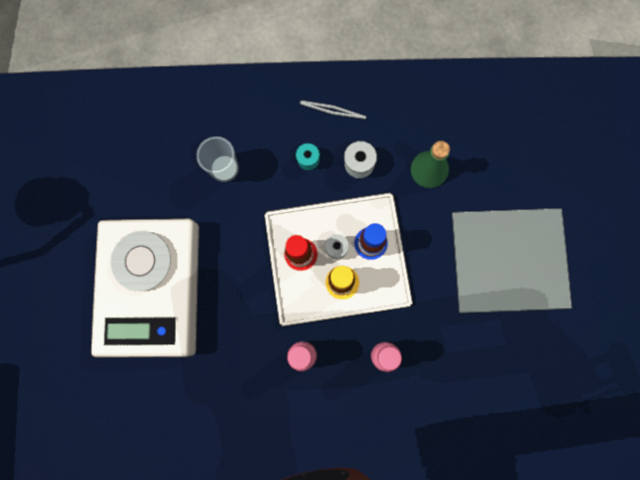

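View pics/scene0.png

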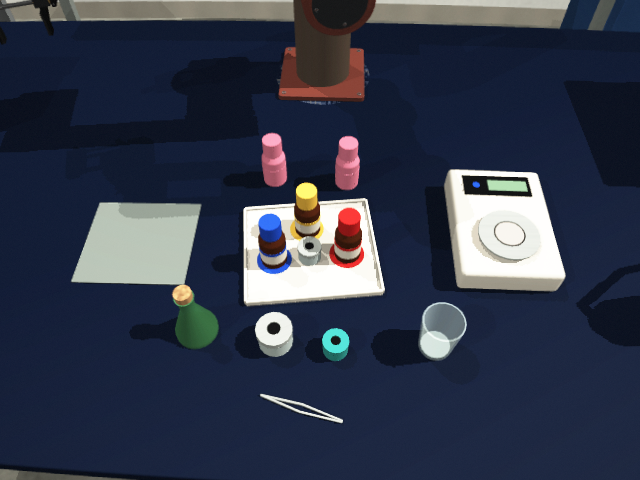

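Top view: the jars stand at red (297,245), yellow (342,275) and blue (375,235). The pan is at (140,261), the mat at (512,260) and the flask at (432,165).

Cell candidates:
- Pale one on the tray at (336,246)
- Larger pale one at (360,158)
- Turquoise one at (308,155)

The cell is the smaller pale one on the tray, between the jars. The yellow-capped jar at (342,275) is meant, not the pink ones at (301,356) and (387,356).

```bash
cat >> h.py <<'E'
def blobs(im,lo,hi,amin=60):
    hsv=cv2.cvtColor(im,cv2.COLOR_RGB2HSV); m=cv2.inRange(hsv,lo,hi)
    if lo[0]==0 and hi[0]<12: m|=cv2.inRange(hsv,(170,)+lo[1:],(180,)+hi[1:])
    n,_,st,c=cv2.connectedComponentsWithStats(m)
    return [(st[k,4],c[k].round(1).tolist(),st[k,:4].tolist()) for k in range(1,n) if st[k,4]>amin],m
COL=dict(red=((0,180,80),(8,255,255)),yellow=((20,150,90),(32,255,255)),blue=((105,200,120),(125,255,255)))
E
python3 - <<'E'
from h import *
for n in("top","scene"):
    im=cv2.imread(f"pics/{n}0.png")[:,:,::-1].copy(); i=camera_info(n)
    for c in COL:
        for b in blobs(im,*COL[c])[0]: print(n,c,b, onz(i,*b[1],.118).round(3))
    pk=blobs(im,(160,60,150),(175,200,255))[0]
    for b in pk: print(n,"pink",b,onz(i,*b[1],.11).round(3))
    g=blobs(im,(60,0,100),(100,45,220),2000)
    for b in g[0]: print("grey",b)
i=camera_info("top")
for p in [(140,261),(512,260),(453,213),(561,209),(571,307),(459,312)]: print(p,onz(i,*p,.065 if p[0]<200 else .003).round(3))
im=cv2.imread("pics/top0.png")
a=cv2.resize(im[190:330,250:430],(720,560),interpolation=2)
cv2.imwrite("pics/c1.png",a)
b=np.hstack([cv2.resize(im[215:305,95:185],(400,400),interpolation=2),cv2.resize(im[135:225,275:365],(400,400),interpolation=2)])
cv2.imwrite("pics/c2.png",b)
E
```

```text
top red (np.int32(612), [298.8, 250.5], [285, 236, 32, 34]) [0.539 0.062 0.118]
top yellow (np.int32(671), [342.4, 280.7], [326, 266, 33, 33]) [ 0.487 -0.01   0.118]
top blue (np.int32(360), [374.2, 234.7], [364, 224, 21, 22]) [ 0.563 -0.066  0.118]
top pink (np.int32(490), [298.8, 356.5], [288, 343, 23, 27]) [0.363 0.064 0.11 ]
top pink (np.int32(629), [385.8, 356.9], [372, 343, 29, 28]) [ 0.36  -0.079  0.11 ]
grey (np.int32(10989), [510.7, 260.0], [452, 209, 119, 103])
scene red (np.int32(585), [349.6, 223.5], [338, 208, 24, 33]) [0.569 0.068 0.118]
scene red (np.int32(236), [345.4, 258.9], [330, 245, 34, 23]) [0.641 0.062 0.118]
scene yellow (np.int32(254), [306.4, 201.8], [296, 192, 22, 18]) [ 0.525 -0.007  0.118]
scene yellow (np.int32(82), [294.4, 231.5], [291, 222, 11, 18]) [ 0.59  -0.023  0.118]
scene blue (np.int32(477), [270.2, 227.3], [260, 214, 21, 27]) [ 0.582 -0.063  0.118]
scene blue (np.int32(175), [274.1, 265.9], [258, 252, 33, 21]) [ 0.658 -0.05   0.118]
scene pink (np.int32(1068), [273.5, 159.9], [262, 133, 25, 53]) [ 0.418 -0.075  0.11 ]
scene pink (np.int32(1075), [347.3, 163.0], [336, 136, 24, 53]) [0.421 0.062 0.11 ]
(140, 261) [0.534 0.351 0.065]
(512, 260) [ 0.531 -0.333  0.003]
(453, 213) [ 0.623 -0.226  0.003]
(561, 209) [ 0.627 -0.435  0.003]
(571, 307) [ 0.44  -0.437  0.003]
(459, 312) [ 0.435 -0.227  0.003]
```

View pics/c1.png

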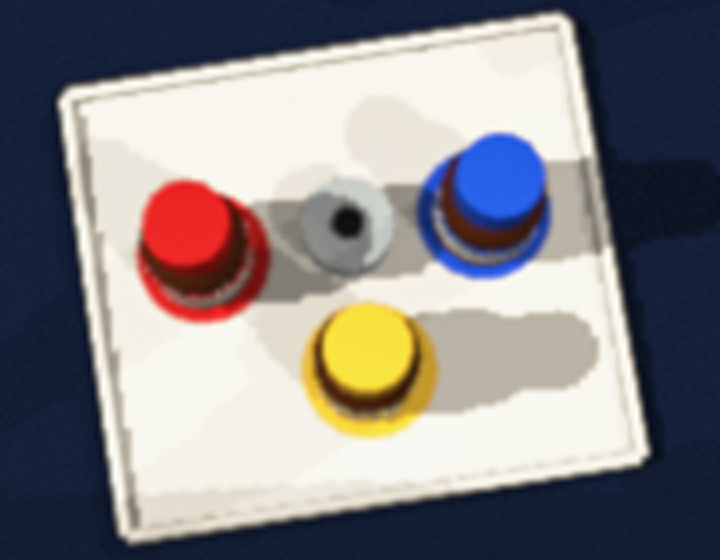

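View pics/c2.png

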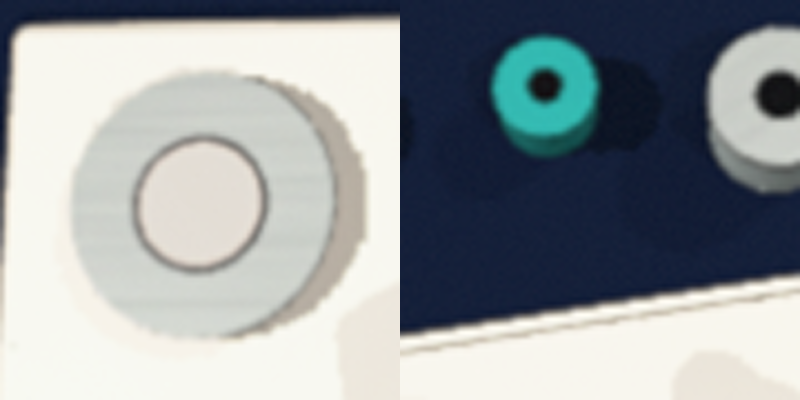

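The crop shows the cell with its dark dot at top-view (336.4,245.4). Cap tops are at red (296,245.4), yellow (341.6,276) and blue (374.6,233.8). The larger pale ring and the turquoise one stand outside the tray, so the cell is confirmed. The pan ring is at (139.6,260.3).

```bash
python3 - <<'E'
from h import *
i=camera_info("top")
for n,p,z in [("capr",(295.9,245.4),.118),("capy",(341.6,276.1),.118),("capb",(374.6,233.8),.118),("sr",(300.5,253.6),.008),("sy",(342,282.1),.008),("sb",(370.6,242.6),.008),("cell",(336.4,245.4),.042),("pan",(139.6,260.3),.065)]:
    print(n,onz(i,*p,z).round(4))
o=ctrl.get_obs();print(R.from_quat(o["tcp_rot"],scalar_first=True).as_matrix().round(3))
E
```

```text
capr [0.5475 0.0665 0.118 ]
capy [ 0.4942 -0.0092  0.118 ]
capb [ 0.5647 -0.0663  0.118 ]
sr [0.5499 0.0656 0.008 ]
sy [ 0.4947 -0.0113  0.008 ]
sb [ 0.5683 -0.0668  0.008 ]
cell [ 0.5586 -0.0021  0.042 ]
pan [0.5348 0.3518 0.065 ]
[[ 0.953  0.302 -0.   ]
 [ 0.302 -0.953  0.002]
 [ 0.    -0.002 -1.   ]]
```

```bash
python3 -m handwheel '0 0 0 0 0 0.88 0.08;0 0 0 0 0 0.88 0.08;0 0 0 0 0 0.88 0.08;0 0 0 0 0 0.88 0.08;0.02 -0.028 0 0 0 0 0.08;0.02 -0.028 0 0 0 0 0.08;0.02 -0.028 0 0 0 0 0.08;0.02 -0.028 0 0 0 0 0.08;0.02 -0.028 0 0 0 0 0.08;0.02 -0.028 0 0 0 0 0.08;0.02 -0.028 0 0 0 0 0.08;0.02 -0.028 0 0 0 0 0.08'; python3 -m handwheel '0.02 -0.028 0 0 0 0 0.08;0.02 -0.028 0 0 0 0 0.08;0.02 -0.028 0 0 0 0 0.08;0.02 -0.028 0 0 0 0 0.08;0.02 -0.028 0 0 0 0 0.08;0.02 -0.028 0 0 0 0 0.08;0.02 -0.028 0 0 0 0 0.08;0.02 -0.028 0 0 0 0 0.08;0.02 -0.028 0 0 0 0 0.08;0 -0.02 0 0 0 0 0.08;0 0 0 0 0 0 0.08;0 0 0 0 0 0 0.08'
python3 - <<'E'
from h import *
o=ctrl.get_obs();print(o["time"],o["eef_pos"].round(4),R.from_quat(o["tcp_rot"],scalar_first=True).as_matrix().round(3))
i,im=snap("wrist","w1.png"); print(ray(i,320,240))
E
```

```text
time: 1.1
eef_pos: [0.3493, -0.3701, 0.2221]
tcp_rot: [-0.0, 1.0, -0.0, -0.0]
contact_force: [-0.8, -1.3, 0.2]
width: 0.0801
finger_force: 0.0
time: 2.1
eef_pos: [0.5287, -0.0989, 0.222]
tcp_rot: [-0.0, 1.0, 0.001, -0.001]
contact_force: [0.2, -0.2, -1.6]
width: 0.0801
finger_force: 0.0
2.1 [ 0.5287 -0.0989  0.222 ] [[ 1.     0.002 -0.001]
 [ 0.002 -1.     0.   ]
 [-0.001 -0.    -1.   ]]
(array([ 0.61351593, -0.09938961,  0.38419709]), array([-0.29235379,  0.00352291, -0.95642412]))
```

View pics/w1.png

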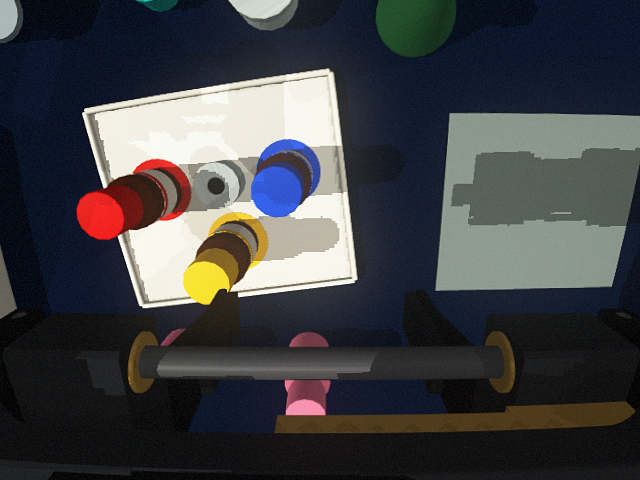

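Wrist view: cap tops are at blue (276,191), yellow (206,283) and red (101,215), and the cell dot is at (216,186).

```bash
python3 - <<'E'
from h import *
i=camera_info("wrist")
for n,p,z in [("r",(101,215),.118),("y",(206,283),.118),("b",(276,191),.118),("cell",(216,186),.042)]: print(n,onz(i,*p,z).round(4))
E
```

```text
r [0.5517 0.0644 0.118 ]
y [ 0.4969 -0.0103  0.118 ]
b [ 0.5688 -0.0679  0.118 ]
cell [ 0.561  -0.0031  0.042 ]
```

```bash
python3 -m handwheel '0.019 -0.016 0 0 0 0 0.08;0.0193 -0.016 0 0 0 0 0.08;0 0 0 0 0 0 0.08;0 0 0.03 0 0 0 0.08;0 0 0.03 0 0 0 0.08;0 0 0.03 0 0 0 0.08;0 0 0.025 0 0 0 0.08;0 0 0.012 0 0 0 0.08;0 0 0.008 0 0 0 0.08;0 0 0 0 0 0 0.08;0 0 0 0 0 0 0.08;0 0 0 0 0 0 0.08'; python3 -m handwheel '0 0 0 0 0 0 0.03;0 0 0 0 0 0 0.03;0 0 0 0 0 0 0.03;0 0 0 0 0 0 0.03;0 0 0 0 0 0 0.03;0 0 0 0 0 0 0.03;0 0 0 0 0 0 0.03;0 0 0 0 0 0 0.03'
```

```text
time: 3.15
eef_pos: [0.5686, -0.0686, 0.0895]
tcp_rot: [0.0, 1.0, -0.0, 0.002]
contact_force: [-0.7, -0.4, -0.0]
width: 0.0798
finger_force: 0.0
time: 3.82
eef_pos: [0.5672, -0.0679, 0.0874]
tcp_rot: [-0.0, 1.0, -0.0, -0.0]
contact_force: [0.7, 1.1, 0.4]
width: 0.0375
finger_force: 29.9
```

```bash
python3 -m handwheel '0 0 -0.01 0 0 0 0.03;0 0 -0.015 0 0 0 0.03;0 0 -0.015 0 0 0 0.03;0 0.01 0 0 0 0 0.03;0.003 0.02 0 0 0 0 0.03;0.003 0.027 0 0 0 0 0.03;0.003 0.027 0 0 0 0 0.03;0.003 0.027 0 0 0 0 0.03;0.003 0.027 0 0 0 0 0.03;0.003 0.027 0 0 0 0 0.03;0.003 0.027 0 0 0 0 0.03;0.003 0.027 0 0 0 0 0.03'; python3 -m handwheel '0.003 0.027 0 0 0 0 0.03;0.003 0.027 0 0 0 0 0.03;0.003 0.027 0 0 0 0 0.03;0 0.015 0 0 0 0 0.03;0 0.008 0 0 0 0 0.03;0 0 0 0 0 0 0.03;0 0 0.015 0 0 0 0.03;0 0 0.015 0 0 0 0.03;0 0 0.008 0 0 0 0.03;0 0 0 0 0 0 0.03;0 0 0 0 0 0 0.03'
```

```text
time: 4.82
eef_pos: [0.5905, -0.289, 0.1268]
tcp_rot: [-0.0, 1.0, -0.0, -0.0]
contact_force: [-0.3, 0.4, -0.3]
width: 0.0376
finger_force: 29.9
time: 5.73
eef_pos: [0.5994, -0.3891, 0.0875]
tcp_rot: [-0.001, 1.0, 0.0, -0.001]
contact_force: [0.1, -0.6, -1.0]
width: 0.0372
finger_force: 29.9
```

```bash
python3 -m handwheel '0 0 0.002 0 0 0 0.03;0 0 0.002 0 0 0 0.03;0 0 0 0 0 0 0.03;0 0 0 0 0 0 0.03'; python3 -m handwheel '0 0 0 0 0 0 0.08;0 0 0 0 0 0 0.08;0 0 0 0 0 0 0.08;0 0 0 0 0 0 0.08;0 0 -0.015 0 0 0 0.08;0 0 -0.03 0 0 0 0.08;0 0 -0.03 0 0 0 0.08;-0.012 -0.025 0 0 0 0 0.08;-0.012 -0.04 0 0 0 0 0.08;-0.012 -0.04 0 0 0 0 0.08;-0.012 -0.04 0 0 0 0 0.08;-0.012 -0.04 0 0 0 0 0.08'
```

```text
time: 6.07
eef_pos: [0.6003, -0.3911, 0.086]
tcp_rot: [0.0, 1.0, -0.0, 0.0]
contact_force: [-0.8, 0.1, -1.1]
width: 0.0373
finger_force: 29.9
time: 7.07
eef_pos: [0.5398, -0.205, 0.162]
tcp_rot: [0.0, 1.0, -0.001, 0.001]
contact_force: [1.3, 0.4, 0.7]
width: 0.0803
finger_force: 0.0
```

```bash
python3 -m handwheel '-0.009 -0.04 0 0 0 0 0.08;-0.009 -0.04 0 0 0 0 0.08;-0.009 -0.04 0 0 0 0 0.08;-0.009 -0.04 0 0 0 0 0.08;-0.006 -0.02 0 0 0 0 0.08;0 -0.01 0 0 0 0 0.08;0 0 0 0 0 0 0.08;0 0 0 0 0 0 0.08;0 0 0 0 0 0 0.08'
```

```text
time: 7.82
eef_pos: [0.4991, -0.0176, 0.1611]
tcp_rot: [0.0, 1.0, -0.001, 0.001]
contact_force: [-0.0, 0.1, -0.5]
width: 0.0799
finger_force: 0.0
```

```bash
python3 -m handwheel '-0.0035 -0.007 0 0 0 0 0.08;0 0 0.02 0 0 0 0.08;0 0 0.025 0 0 0 0.08;0 0 0.02 0 0 0 0.08;0 0 0.009 0 0 0 0.08;0 0 0 0 0 0 0.08;0 0 0 0 0 0 0.08;0 0 0 0 0 0 0.03;0 0 0 0 0 0 0.03;0 0 0 0 0 0 0.03;0 0 0 0 0 0 0.03;0 0 0 0 0 0 0.03'; python3 -m handwheel '0 0 0 0 0 0 0.03;0 0 0 0 0 0 0.03;0 0 0 0 0 0 0.03'
```

```text
time: 8.82
eef_pos: [0.4953, -0.0094, 0.0872]
tcp_rot: [0.0, 1.0, -0.0, 0.001]
contact_force: [0.4, -0.5, -0.5]
width: 0.0543
finger_force: 0.0
time: 9.07
eef_pos: [0.4949, -0.0092, 0.0866]
tcp_rot: [-0.0, 1.0, -0.0, 0.0]
contact_force: [-0.1, -0.0, 0.0]
width: 0.0372
finger_force: 30.0
```

```bash
python3 -m handwheel '0 0 -0.01 0 0 0 0.03;0 0 -0.015 0 0 0 0.03;0 0 -0.015 0 0 0 0.03;0 0.01 0 0 0 0 0.03;-0.003 0.02 0 0 0 0 0.03;-0.003 0.027 0 0 0 0 0.03;-0.003 0.027 0 0 0 0 0.03;-0.003 0.027 0 0 0 0 0.03;-0.003 0.027 0 0 0 0 0.03;-0.003 0.027 0 0 0 0 0.03;-0.003 0.027 0 0 0 0 0.03;-0.003 0.027 0 0 0 0 0.03'; python3 -m handwheel '-0.003 0.027 0 0 0 0 0.03;-0.003 0.027 0 0 0 0 0.03;-0.003 0.027 0 0 0 0 0.03;0 0.015 0 0 0 0 0.03;0 0.008 0 0 0 0 0.03;0 0 0 0 0 0 0.03;0 0 0.015 0 0 0 0.03;0 0 0.015 0 0 0 0.03;0 0 0.008 0 0 0 0.03;0 0 0.003 0 0 0 0.03;0 0 0 0 0 0 0.03;0 0 0 0 0 0 0.03'
```

```text
time: 10.07
eef_pos: [0.4698, -0.2301, 0.1259]
tcp_rot: [-0.0, 1.0, -0.0, -0.0]
contact_force: [0.6, -0.2, -1.9]
width: 0.0375
finger_force: 30.0
time: 11.07
eef_pos: [0.4621, -0.3318, 0.0859]
tcp_rot: [-0.0, 1.0, 0.0, 0.0]
contact_force: [-0.2, -0.6, -1.6]
width: 0.0373
finger_force: 30.0
```

```bash
python3 -m handwheel '0 0 0.002 0 0 0 0.03;0 0 0.0015 0 0 0 0.03;0 0 0 0 0 0 0.03;0 0 0 0 0 0 0.03'
```

```text
time: 11.4
eef_pos: [0.4619, -0.3324, 0.0823]
tcp_rot: [0.0, 1.0, -0.0, 0.0]
contact_force: [-0.5, -0.3, -1.7]
width: 0.0375
finger_force: 30.0
```

```bash
python3 -m handwheel '0 0 0.001 0 0 0 0.03;0 0 0 0 0 0 0.03;0 0 0 0 0 0 0.08;0 0 0 0 0 0 0.08;0 0 0 0 0 0 0.08;0 0 0 0 0 0 0.08;0 0 -0.015 0 0 0 0.08;0 0 -0.03 0 0 0 0.08;0 0 -0.035 0 0 0 0.08;0.01 -0.02 0 0 0 0 0.08;0.01 -0.04 0 0 0 0 0.08;0.01 -0.04 0 0 0 0 0.08'; python3 -m handwheel '0.01 -0.04 0 0 0 0 0.08;0.01 -0.04 0 0 0 0 0.08;0.01 -0.04 0 0 0 0 0.08;0.01 -0.04 0 0 0 0 0.08;0.01 -0.04 0 0 0 0 0.08;0.008 -0.04 0 0 0 0 0.08;0 -0.04 0 0 0 0 0.08;0 -0.02 0 0 0 0 0.08;0 0 0 0 0 0 0.08;0 0 0 0 0 0 0.08;0 0 0 0 0 0 0.08'
```

```text
time: 12.4
eef_pos: [0.4924, -0.2326, 0.1622]
tcp_rot: [0.001, 1.0, -0.002, 0.001]
contact_force: [0.5, 0.4, -0.1]
width: 0.0797
finger_force: 0.0
time: 13.32
eef_pos: [0.5499, 0.0671, 0.161]
tcp_rot: [0.0, 1.0, -0.0, -0.0]
contact_force: [0.4, 0.8, 0.0]
width: 0.08
finger_force: 0.0
```

```bash
python3 -m handwheel '0 0.001 0.02 0 0 0 0.08;0 0 0.025 0 0 0 0.08;0 0 0.02 0 0 0 0.08;0 0 0.009 0 0 0 0.08;0 0 0 0 0 0 0.08;0 0 0 0 0 0 0.08;0 0 0 0 0 0 0.08;0 0 0 0 0 0 0.03;0 0 0 0 0 0 0.03;0 0 0 0 0 0 0.03;0 0 0 0 0 0 0.03;0 0 0 0 0 0 0.03'; python3 -m handwheel '0 0 0 0 0 0 0.03;0 0 0 0 0 0 0.03;0 0 0 0 0 0 0.03;0 0 0 0 0 0 0.03'
```

```text
time: 14.32
eef_pos: [0.5501, 0.0668, 0.0874]
tcp_rot: [0.0, 1.0, -0.0, 0.0]
contact_force: [-0.4, 0.3, -0.1]
width: 0.0546
finger_force: 0.0
time: 14.65
eef_pos: [0.5499, 0.0668, 0.087]
tcp_rot: [-0.0, 1.0, -0.0, -0.0]
contact_force: [0.9, 0.6, 0.3]
width: 0.0373
finger_force: 30.0
```

```bash
python3 -m handwheel '0 0 -0.015 0 0 0 0.03;0 0 -0.025 0 0 0 0.03;0 0 -0.02 0 0 0 0.03;0 0.012 0 0 0 0 0.03;0.005 0.02 0 0 0 0 0.03;0.005 0.027 0 0 0 0 0.03;0.005 0.027 0 0 0 0 0.03;0.005 0.027 0 0 0 0 0.03;0.005 0.027 0 0 0 0 0.03;0.005 0.027 0 0 0 0 0.03;0.005 0.027 0 0 0 0 0.03;0.005 0.027 0 0 0 0 0.03'; python3 -m handwheel '0.005 0.027 0 0 0 0 0.03;0.005 0.027 0 0 0 0 0.03;0 0.027 0 0 0 0 0.03;0 0.027 0 0 0 0 0.03;0 0.01 0 0 0 0 0.03;0 0 0 0 0 0 0.03;0 0 0.02 0 0 0 0.03;0 0 0.02 0 0 0 0.03;0 0 0.015 0 0 0 0.03;0 0 0.007 0 0 0 0.03;0 0 0 0 0 0 0.03;0 0 0 0 0 0 0.03'
```

```text
time: 15.65
eef_pos: [0.5889, -0.1562, 0.1454]
tcp_rot: [-0.0, 1.0, -0.0, -0.001]
contact_force: [0.2, -0.3, -0.9]
width: 0.0372
finger_force: 30.0
time: 16.65
eef_pos: [0.5997, -0.2713, 0.0848]
tcp_rot: [-0.0, 1.0, 0.0, -0.0]
contact_force: [0.3, -0.1, -1.4]
width: 0.0372
finger_force: 30.0
```

```bash
python3 -m handwheel '0 0 0.002 0 0 0 0.03;0 0 0.001 0 0 0 0.03;0 0 0 0 0 0 0.03;0 0 0 0 0 0 0.08;0 0 0 0 0 0 0.08;0 0 0 0 0 0 0.08;0 0 0 0 0 0 0.08;0 0 -0.015 0 0 0 0.08;0 0 -0.03 0 0 0 0.08;0 0 -0.035 0 0 0 0.08;-0.01 -0.02 0 0 0 0 0.08;-0.01 -0.04 0 0 0 0 0.08'; python3 -m handwheel '-0.01 -0.04 0 0 0 0 0.08;-0.01 -0.04 0 0 0 0 0.08;0 -0.04 0 0 0 0 0.08;0 -0.04 0 0 0 0 0.08;0 -0.04 0 0 0 0 0.08;0 -0.01 0 0 0 0 0.08;0 0 0 0 0 0 0.08;0 0 0 0 0 0 0.08'
python3 - <<'E'
from h import *
i,w=snap("wrist","w2.png"); o=ctrl.get_obs(); print(o["eef_pos"])
np.save("w2.npy",[i["rvec"],i["tvec"]])
_,t=snap("top","t2.png")
cv2.imwrite("pics/m2.png",np.hstack([cv2.resize(w,(400,300))[:,:,::-1],cv2.resize(t[170:330,250:590],(400,300))[:,:,::-1]]))
for b in blobs(w,(0,0,0),(180,255,50),100)[0]:print(b)
E
```

```text
time: 17.65
eef_pos: [0.5822, -0.2167, 0.1675]
tcp_rot: [0.003, 1.0, -0.002, 0.004]
contact_force: [1.8, 1.1, 0.5]
width: 0.0789
finger_force: 0.0
time: 18.32
eef_pos: [0.5603, -0.0022, 0.1631]
tcp_rot: [0.0, 1.0, 0.001, 0.001]
contact_force: [-0.0, 0.6, -0.4]
width: 0.0802
finger_force: 0.0
[ 0.56029283 -0.00316057  0.16286866]
(np.int32(182667), [296.7, 252.9], [0, 0, 640, 480])
(np.int32(399), [391.5, 6.3], [376, 0, 32, 16])
(np.int32(619), [607.6, 180.8], [594, 158, 43, 54])
(np.int32(104), [637.5, 198.9], [635, 184, 5, 30])
```

View pics/w2.png

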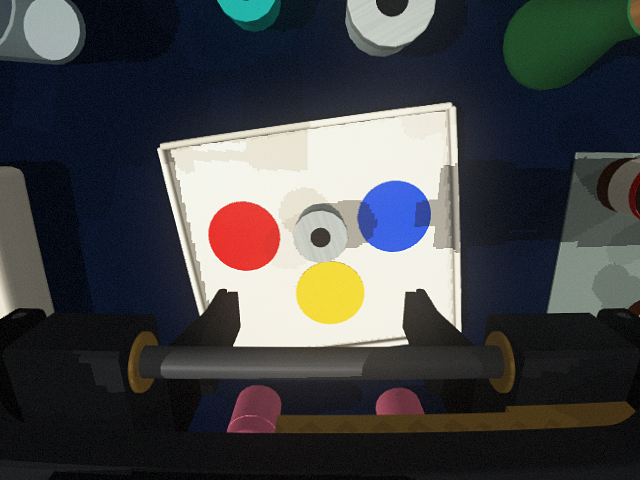

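View pics/t2.png

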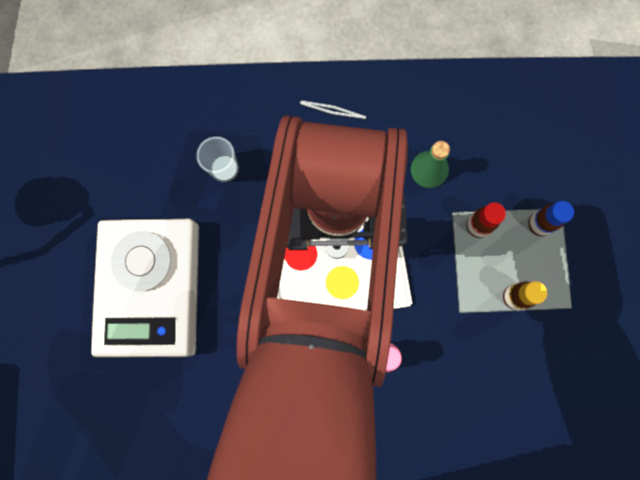

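All three jars stand upright on the mat (top view: red (490,215), blue (560,213), yellow (533,293)). In the wrist view the cell dot is at (320,238), and the spots are at red (244,236), yellow (330,293) and blue (394,216).

```bash
python3 - <<'E'
from h import *
i=camera_info("wrist"); w=cv2.imread("pics/w2.png")[:,:,::-1].copy()
print("cell",onz(i,320,238,.042).round(4))
for c in COL:
    m=blobs(w,*COL[c])[1]; cs=cv2.findContours(m,0,2)[0]; k=max(cs,key=cv2.contourArea); e=cv2.fitEllipse(cv2.convexHull(k)); print(c,e,onz(i,*e[0],.008).round(4))
E
```

```text
cell [ 0.5605 -0.0032  0.042 ]
red ((243.75643920898438, 235.7420654296875), (66.86666870117188, 71.41403198242188), 119.95818328857422) [0.5526 0.0646 0.008 ]
yellow ((329.82647705078125, 292.23577880859375), (62.20295333862305, 67.68775939941406), 85.27747344970703) [ 0.4977 -0.012   0.008 ]
blue ((422.0, 233.5), (2.8292627334594727, 18.036867141723633), 33.40070343017578) [ 0.5544 -0.0936  0.008 ]
```

```bash
python3 -m handwheel '0 0 0.02 0 0 0 0.08;0 0 0.03 0 0 0 0.08;0 0 0.03 0 0 0 0.08;0 0 0.03 0 0 0 0.08;0 0 0.02 0 0 0 0.08;0 0 0.01 0 0 0 0.08;0 0 0.005 0 0 0 0.08;0 0 0 0 0 0 0.08;0 0 0 0 0 0 0.08;0 0 0 0 0 0 0.03;0 0 0 0 0 0 0.03;0 0 0 0 0 0 0.03'; python3 -m handwheel '0 0 0 0 0 0 0.03;0 0 0 0 0 0 0.03;0 0 0 0 0 0 0.03;0 0 0 0 0 0 0.03;0 0 0 0 0 0 0.03;0 0 0 0 0 0 0.03'
```

```text
time: 19.42
eef_pos: [0.5609, -0.0024, 0.0184]
tcp_rot: [0.0, 1.0, -0.0, 0.001]
contact_force: [-0.6, 0.2, 0.2]
width: 0.0675
finger_force: 0.0
time: 19.92
eef_pos: [0.5599, -0.0022, 0.0172]
tcp_rot: [-0.0, 1.0, -0.0, 0.0]
contact_force: [0.1, 0.4, 2.2]
width: 0.0428
finger_force: 30.0
```

```bash
python3 -m handwheel '0 0 -0.02 0 0 0 0.03;0 0 -0.03 0 0 0 0.03;0 0 -0.03 0 0 0 0.03;0 -0.013 -0.01 0 0 0 0.03;0 -0.02 0 0 0 0 0.03;-0.003 -0.03 0 0 0 0 0.03;-0.003 -0.03 0 0 0 0 0.03;-0.003 -0.03 0 0 0 0 0.03;-0.003 -0.03 0 0 0 0 0.03;-0.003 -0.03 0 0 0 0 0.03;-0.003 -0.03 0 0 0 0 0.03;-0.003 -0.03 0 0 0 0 0.03'; python3 -m handwheel '-0.003 -0.03 0 0 0 0 0.03;0 -0.03 0 0 0 0 0.03;0 -0.03 0 0 0 0 0.03;0 -0.015 0 0 0 0 0.03;0 -0.005 0 0 0 0 0.03;0 0 0 0 0 0 0.03;0 0 0 0 0 0 0.03;0 0 0 0 0 0 0.03'
python3 - <<'E'
from h import *
o=ctrl.get_obs();print(o["eef_pos"]); i,w=snap("wrist","w3.png")
np.set_printoptions(suppress=True)
for k in [(0,0)]: print(ray(i,320,240))
E
```

```text
time: 20.92
eef_pos: [0.5378, 0.2426, 0.106]
tcp_rot: [0.0, 1.0, -0.0, -0.001]
contact_force: [1.1, -0.2, -1.5]
width: 0.0424
finger_force: 30.0
time: 21.58
eef_pos: [0.536, 0.3492, 0.1066]
tcp_rot: [0.0, 1.0, -0.001, -0.0]
contact_force: [-0.6, -0.1, -1.5]
width: 0.0425
finger_force: 30.0
[0.53604658 0.34917614 0.10662564]
(array([0.62075914, 0.34854632, 0.26889095]), array([-0.29190657,  0.00372089, -0.95655996]))
```

View pics/w3.png

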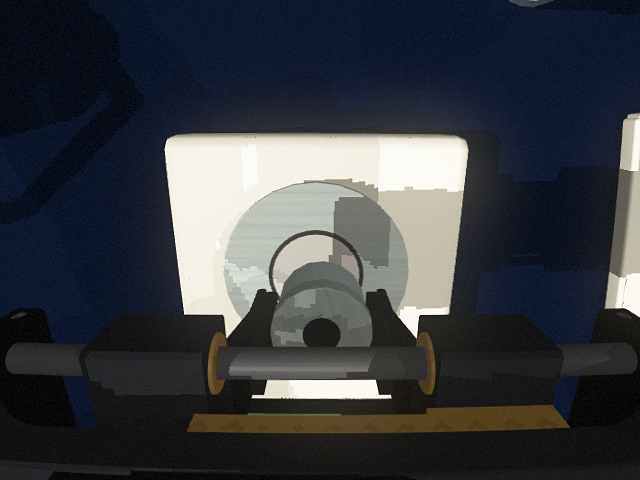

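The cell is held over the pan. The pan spans columns 224–408 with its top edge at row 182, and the ring's top edge is at (316,231).

```bash
python3 - <<'E'
from h import *
i=camera_info("wrist")
for p in [(316,182),(316,231),(224,270),(408,270)]: print(p,onz(i,*p,.065).round(4))
E
```

```text
(316, 182) [0.5918 0.3514 0.065 ]
(316, 231) [0.564  0.3516 0.065 ]
(224, 270) [0.5403 0.406  0.065 ]
(408, 270) [0.54   0.2975 0.065 ]
```

```bash
python3 -m handwheel '0 -0.002 0.01 0 0 0 0.03;0 0 0.01 0 0 0 0.03;0 0 0.006 0 0 0 0.03;0 0 0.004 0 0 0 0.03;0 0 0 0 0 0 0.03;0 0 0 0 0 0 0.03;0 0 0 0 0 0 0.03'
```

```text
time: 22.22
eef_pos: [0.5362, 0.3528, 0.0772]
tcp_rot: [-0.0, 1.0, -0.0, 0.0]
contact_force: [-0.5, -0.5, -0.7]
width: 0.0427
finger_force: 30.0
```

```bash
python3 -m handwheel '0 0 0.002 0 0 0 0.03;0 0 0.001 0 0 0 0.03;0 0 0 0 0 0 0.03;0 0 0 0 0 0 0.03'; python3 -m handwheel '0 0 0 0 0 0 0.06;0 0 0 0 0 0 0.08;0 0 0 0 0 0 0.08;0 0 0 0 0 0 0.08;0 0 0 0 0 0 0.08;0 0 -0.01 0 0 0 0.08;0 0 -0.03 0 0 0 0.08;0 0 -0.03 0 0 0 0.08;0 0 -0.02 0 0 0 0.08;0 0 0 0 0 0 0.08;0 0 0 0 0 0 0.08'
python3 - <<'E'
from h import *
i,w=snap("wrist","w4.png"); print(ctrl.get_obs()["eef_pos"])
E
```

```text
time: 22.55
eef_pos: [0.5361, 0.3528, 0.0742]
tcp_rot: [-0.0, 1.0, -0.0, 0.0]
contact_force: [0.3, 0.5, -0.2]
width: 0.0426
finger_force: 30.0
time: 23.47
eef_pos: [0.5373, 0.3533, 0.1668]
tcp_rot: [-0.001, 1.0, -0.0, 0.002]
contact_force: [0.1, -0.4, -0.4]
width: 0.0796
finger_force: 0.0
[0.53616656 0.35278332 0.16476855]
```

View pics/w4.png

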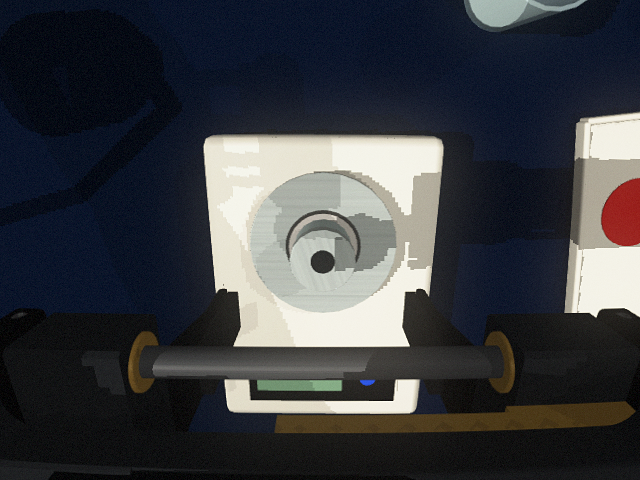

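Cell stands on the pan: dot at (322,262), pan centre about (323,242).

```bash
python3 - <<'E'
from h import *
i=camera_info("wrist"); print(onz(i,322,262,.099),onz(i,323,242,.065))
E
python3 -m handwheel '0.004 0.025 0 0 0 0 0.08;0.004 0.04 0 0 0 0 0.08;0.004 0.04 0 0 0 0 0.08;0.004 0.04 0 0 0 0 0.08;0.004 0.04 0 0 0 0 0.08;0.004 0.04 0 0 0 0 0.08;0.004 0.04 0 0 0 0 0.08;0.004 0.04 0 0 0 0 0.08;0.004 0.04 0 0 0 0 0.08;0.004 0.04 0 0 0 0 0.08;0.004 0.04 0 0 0 0 0.08;0.004 0.04 0 0 0 0 0.08'; python3 -m handwheel '0.004 0.04 0 0 0 0 0.08;0.004 0.04 0 0 0 0 0.08;0.004 0.04 0 0 0 0 0.08;0.004 0.03 0 0 0 0 0.08;0 0.01 0 0 0 0 0.08;0 0 0 0 0 0 0.08;0 0 0 0 0 0 0.08;0 0 0 0 0 0 0.08'
```

```text
[0.53641999 0.35185789 0.099     ] [0.53954913 0.35109226 0.065     ]
time: 24.52
eef_pos: [0.5824, -0.1139, 0.1621]
tcp_rot: [-0.001, 1.0, -0.0, -0.002]
contact_force: [-0.1, 0.2, -0.9]
width: 0.08
finger_force: 0.0
time: 25.18
eef_pos: [0.5993, -0.2704, 0.163]
tcp_rot: [-0.001, 1.0, 0.0, -0.001]
contact_force: [0.6, 0.8, 0.4]
width: 0.0801
finger_force: 0.0
```

```bash
python3 -m handwheel '0 0.001 0.02 0 0 0 0.08;0 0 0.03 0 0 0 0.08;0 0 0.02 0 0 0 0.08;0 0 0.01 0 0 0 0.08;0 0 0 0 0 0 0.08;0 0 0 0 0 0 0.08;0 0 0 0 0 0 0.03;0 0 0 0 0 0 0.03;0 0 0 0 0 0 0.03;0 0 0 0 0 0 0.03;0 0 0 0 0 0 0.03;0 0 0 0 0 0 0.03'; python3 -m handwheel '0 0 0 0 0 0 0.03;0 0 0 0 0 0 0.03;0 0 0 0 0 0 0.03'
```

```text
time: 26.18
eef_pos: [0.5999, -0.2735, 0.0844]
tcp_rot: [0.0, 1.0, -0.0, 0.0]
contact_force: [-0.0, -0.4, -0.8]
width: 0.0477
finger_force: 0.0
time: 26.43
eef_pos: [0.5998, -0.2733, 0.084]
tcp_rot: [-0.0, 1.0, -0.0, -0.0]
contact_force: [-0.5, -0.2, 1.3]
width: 0.037
finger_force: 29.9
```

```bash
python3 -m handwheel '0 0 -0.015 0 0 0 0.03;0 0 -0.02 0 0 0 0.03;0 0 -0.015 0 0 0 0.03;0 -0.012 0 0 0 0 0.03;-0.005 -0.02 0 0 0 0 0.03;-0.005 -0.027 0 0 0 0 0.03;-0.005 -0.027 0 0 0 0 0.03;-0.005 -0.027 0 0 0 0 0.03;-0.005 -0.027 0 0 0 0 0.03;-0.005 -0.027 0 0 0 0 0.03;-0.005 -0.027 0 0 0 0 0.03;-0.005 -0.027 0 0 0 0 0.03'; python3 -m handwheel '-0.005 -0.027 0 0 0 0 0.03;-0.004 -0.027 0 0 0 0 0.03;0 -0.027 0 0 0 0 0.03;0 -0.026 0 0 0 0 0.03;0 -0.01 0 0 0 0 0.03;0 0 0 0 0 0 0.03;0 0 0.015 0 0 0 0.03;0 0 0.015 0 0 0 0.03;0 0 0.01 0 0 0 0.03;0 0 0 0 0 0 0.03;0 0 0 0 0 0 0.03;0 0 0 0 0 0 0.03'
```

```text
time: 27.43
eef_pos: [0.5587, -0.0501, 0.1335]
tcp_rot: [-0.0, 1.0, -0.0, -0.001]
contact_force: [0.2, 0.9, -1.6]
width: 0.0375
finger_force: 29.9
time: 28.43
eef_pos: [0.5513, 0.0641, 0.0946]
tcp_rot: [0.0, 1.0, -0.001, 0.0]
contact_force: [0.4, -0.2, -0.8]
width: 0.0374
finger_force: 29.9
```

```bash
python3 -m handwheel '0 -0.001 0.003 0 0 0 0.03;0 0 0.002 0 0 0 0.03;0 0 0 0 0 0 0.03;0 0 0 0 0 0 0.03'
```

```text
time: 28.77
eef_pos: [0.551, 0.0657, 0.0892]
tcp_rot: [-0.0, 1.0, -0.0, 0.0]
contact_force: [0.6, 0.3, -1.4]
width: 0.0374
finger_force: 29.9
```

```bash
python3 -m handwheel '0 0 0.001 0 0 0 0.03;0 0 0 0 0 0 0.03;0 0 0 0 0 0 0.08;0 0 0 0 0 0 0.08;0 0 0 0 0 0 0.08;0 0 0 0 0 0 0.08;0 0 -0.015 0 0 0 0.08;0 0 -0.03 0 0 0 0.08;0 0 -0.03 0 0 0 0.08;-0.009 0.02 0 0 0 0 0.08;-0.01 0.04 0 0 0 0 0.08;-0.01 0.04 0 0 0 0 0.08'; python3 -m handwheel '-0.01 0.04 0 0 0 0 0.08;-0.01 0.04 0 0 0 0 0.08;-0.01 0.04 0 0 0 0 0.08;-0.01 0.04 0 0 0 0 0.08;-0.01 0.04 0 0 0 0 0.08;-0.01 0.04 0 0 0 0 0.08;0 0.04 0 0 0 0 0.08;0 0.017 0 0 0 0 0.08;0 0 0 0 0 0 0.08;0 0 0 0 0 0 0.08;0 0 0 0 0 0 0.08'
```

```text
time: 29.77
eef_pos: [0.522, -0.0345, 0.1639]
tcp_rot: [0.0, 1.0, 0.001, 0.001]
contact_force: [1.2, -1.2, 0.2]
width: 0.0796
finger_force: 0.0
time: 30.68
eef_pos: [0.4616, -0.3303, 0.1625]
tcp_rot: [-0.001, 1.0, -0.0, -0.0]
contact_force: [0.2, 0.1, -0.8]
width: 0.0797
finger_force: 0.0
```

```bash
python3 -m handwheel '0 0.001 0.02 0 0 0 0.08;0 0 0.03 0 0 0 0.08;0 0 0.02 0 0 0 0.08;0 0 0.01 0 0 0 0.08;0 0 0 0 0 0 0.08;0 0 0 0 0 0 0.08;0 0 0 0 0 0 0.03;0 0 0 0 0 0 0.03;0 0 0 0 0 0 0.03;0 0 0 0 0 0 0.03;0 0 0 0 0 0 0.03;0 0 0 0 0 0 0.03'; python3 -m handwheel '0 0 0 0 0 0 0.03;0 0 0 0 0 0 0.03;0 0 0 0 0 0 0.03;0 0 0 0 0 0 0.03'
```

```text
time: 31.68
eef_pos: [0.4619, -0.3325, 0.0834]
tcp_rot: [0.0, 1.0, -0.0, 0.0]
contact_force: [-0.6, 0.2, -0.5]
width: 0.0478
finger_force: 0.0
time: 32.02
eef_pos: [0.4618, -0.3323, 0.0831]
tcp_rot: [0.0, 1.0, -0.0, -0.0]
contact_force: [0.1, 0.8, 0.7]
width: 0.0373
finger_force: 30.0
```

```bash
python3 -m handwheel '0 0 -0.015 0 0 0 0.03;0 0 -0.02 0 0 0 0.03;0 0 -0.015 0 0 0 0.03;0 -0.012 0 0 0 0 0.03;0.004 -0.02 0 0 0 0 0.03;0.005 -0.027 0 0 0 0 0.03;0.005 -0.027 0 0 0 0 0.03;0.005 -0.027 0 0 0 0 0.03;0.005 -0.027 0 0 0 0 0.03;0.005 -0.027 0 0 0 0 0.03;0.005 -0.027 0 0 0 0 0.03;0 -0.027 0 0 0 0 0.03'; python3 -m handwheel '0 -0.027 0 0 0 0 0.03;0 -0.027 0 0 0 0 0.03;0 -0.025 0 0 0 0 0.03;0 -0.014 0 0 0 0 0.03;0 -0.007 0 0 0 0 0.03;0 0 0 0 0 0 0.03;0 0 0.015 0 0 0 0.03;0 0 0.015 0 0 0 0.03;0 0 0.01 0 0 0 0.03;0 0 0.003 0 0 0 0.03;0 0 0 0 0 0 0.03;0 0 0 0 0 0 0.03'; python3 -m handwheel '0 0 0 0 0 0 0.03;0 0 0 0 0 0 0.03'
```

```text
time: 33.02
eef_pos: [0.4953, -0.1089, 0.1317]
tcp_rot: [-0.0, 1.0, -0.0, -0.001]
contact_force: [0.3, -0.1, -1.9]
width: 0.0375
finger_force: 30.0
time: 34.02
eef_pos: [0.496, -0.0118, 0.0901]
tcp_rot: [0.0, 1.0, -0.001, -0.0]
contact_force: [0.2, -0.0, -2.6]
width: 0.0372
finger_force: 30.0
time: 34.18
eef_pos: [0.4963, -0.0116, 0.0905]
tcp_rot: [0.0, 1.0, -0.0, 0.0]
contact_force: [0.4, -0.0, -2.0]
width: 0.0378
finger_force: 30.0
```

```bash
python3 -m handwheel '0 0 0.0015 0 0 0 0.03;0 0 0.001 0 0 0 0.03;0 0 0 0 0 0 0.03;0 0 0 0 0 0 0.08;0 0 0 0 0 0 0.08;0 0 0 0 0 0 0.08;0 0 0 0 0 0 0.08;0 0 -0.015 0 0 0 0.08;0 0 -0.03 0 0 0 0.08;0 0 -0.03 0 0 0 0.08;0.01 0.02 0 0 0 0 0.08;0.01 0.04 0 0 0 0 0.08'; python3 -m handwheel '0.012 0.04 0 0 0 0 0.08;0.012 0.04 0 0 0 0 0.08;0.012 0.04 0 0 0 0 0.08;0.012 0.04 0 0 0 0 0.08;0.012 0.04 0 0 0 0 0.08;0.012 0.04 0 0 0 0 0.08;0.012 0.04 0 0 0 0 0.08;0 0.03 0 0 0 0 0.08;0 0.009 0 0 0 0 0.08;0 0 0 0 0 0 0.08;0 0 0 0 0 0 0.08;0 0 0 0 0 0 0.08'
```

```text
time: 35.18
eef_pos: [0.5177, -0.0693, 0.1654]
tcp_rot: [-0.0, 1.0, 0.002, 0.003]
contact_force: [0.6, 1.0, -0.6]
width: 0.0788
finger_force: 0.0
time: 36.18
eef_pos: [0.5995, -0.3879, 0.1622]
tcp_rot: [-0.001, 1.0, 0.0, -0.0]
contact_force: [0.4, 0.3, 0.4]
width: 0.0799
finger_force: 0.0
```

```bash
python3 -m handwheel '0 0.002 0.02 0 0 0 0.08;0 0 0.03 0 0 0 0.08;0 0 0.02 0 0 0 0.08;0 0 0.009 0 0 0 0.08;0 0 0 0 0 0 0.08;0 0 0 0 0 0 0.08;0 0 0 0 0 0 0.03;0 0 0 0 0 0 0.03;0 0 0 0 0 0 0.03;0 0 0 0 0 0 0.03;0 0 0 0 0 0 0.03;0 0 0 0 0 0 0.03'; python3 -m handwheel '0 0 0 0 0 0 0.03;0 0 0 0 0 0 0.03;0 0 0 0 0 0 0.03;0 0 0 0 0 0 0.03'
python3 - <<'E'
from h import *
i,t=snap("top","t3.png")
for c in COL:
    m=blobs(t,*COL[c])[0]; print(c,m)
m=blobs(t,*COL["blue"])[1]; k=max(cv2.findContours(m,0,2)[0],key=cv2.contourArea)
print(onz(i,*cv2.minEnclosingCircle(k)[0],.008))
E
```

```text
time: 37.18
eef_pos: [0.5996, -0.3919, 0.0839]
tcp_rot: [0.0, 1.0, -0.0, 0.0]
contact_force: [-0.2, 0.0, -0.4]
width: 0.0477
finger_force: 0.0
time: 37.52
eef_pos: [0.5995, -0.3917, 0.0835]
tcp_rot: [-0.0, 1.0, -0.0, -0.0]
contact_force: [-0.6, 0.4, -0.0]
width: 0.0374
finger_force: 29.9
red [(np.int32(599), [298.7, 250.3], [285, 235, 32, 35])]
yellow [(np.int32(677), [342.2, 280.7], [326, 265, 33, 34])]
blue [(np.int32(722), [370.5, 242.7], [356, 228, 30, 30])]
[ 0.56786406 -0.06686937  0.008     ]
```

View pics/t3.png

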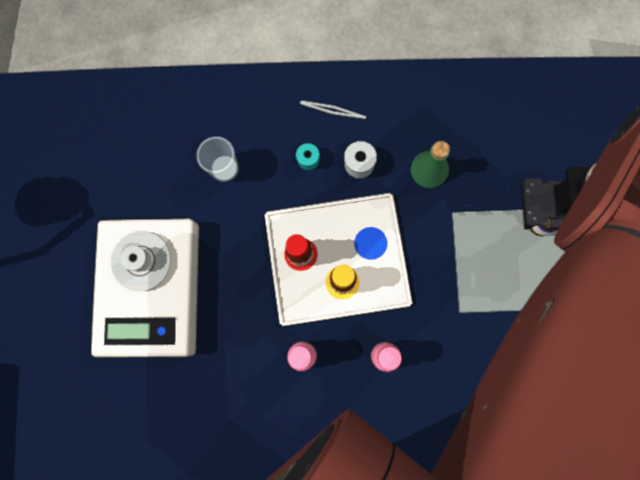

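Red (297,245) and yellow (343,275) are back exactly as at the start. The cell is on the pan at (136,258), and the blue spot is free at (370.5,242.7).

```bash
python3 -m handwheel '0 0 -0.015 0 0 0 0.03;0 0 -0.02 0 0 0 0.03;0 0 -0.015 0 0 0 0.03;0 -0.012 0 0 0 0 0.03;-0.003 -0.02 0 0 0 0 0.03;-0.004 -0.027 0 0 0 0 0.03;-0.004 -0.027 0 0 0 0 0.03;-0.004 -0.027 0 0 0 0 0.03;-0.004 -0.027 0 0 0 0 0.03;-0.004 -0.027 0 0 0 0 0.03;-0.004 -0.027 0 0 0 0 0.03;-0.004 -0.027 0 0 0 0 0.03'; python3 -m handwheel '0 -0.027 0 0 0 0 0.03;0 -0.027 0 0 0 0 0.03;0 -0.027 0 0 0 0 0.03;0 -0.015 0 0 0 0 0.03;0 -0.008 0 0 0 0 0.03;0 0 0 0 0 0 0.03;0 0 0.015 0 0 0 0.03;0 0 0.015 0 0 0 0.03;0 0 0.01 0 0 0 0.03;0 0 0.003 0 0 0 0.03;0 0 0 0 0 0 0.03;0 0 0 0 0 0 0.03'; python3 -m handwheel '0 0 0 0 0 0 0.03;0 0 0 0 0 0 0.03'
```

```text
time: 38.57
eef_pos: [0.5679, -0.1685, 0.1334]
tcp_rot: [-0.0, 1.0, -0.0, -0.0]
contact_force: [0.9, -0.5, -1.2]
width: 0.0373
finger_force: 29.9
time: 39.57
eef_pos: [0.5689, -0.0673, 0.0909]
tcp_rot: [0.0, 1.0, -0.001, 0.0]
contact_force: [-0.1, 0.9, -1.1]
width: 0.0373
finger_force: 29.9
time: 39.73
eef_pos: [0.5692, -0.067, 0.0913]
tcp_rot: [0.0, 1.0, -0.0, 0.001]
contact_force: [-0.7, 0.5, -0.6]
width: 0.0374
finger_force: 29.9
```

Release, rise, and retreat sideways for a clear look.

```bash
python3 -m handwheel '0 0 0.0015 0 0 0 0.03;0 0 0.001 0 0 0 0.03;0 0 0 0 0 0 0.03;0 0 0 0 0 0 0.08;0 0 0 0 0 0 0.08;0 0 0 0 0 0 0.08;0 0 0 0 0 0 0.08;0 0 -0.015 0 0 0 0.08;0 0 -0.03 0 0 0 0.08;0 0 -0.03 0 0 0 0.08;0 0.02 0 0 0 0 0.08;0 0.04 0 0 0 0 0.08'; python3 -m handwheel '0 0.04 0 0 0 0 0.08;0 0.04 0 0 0 0 0.08;0 0.04 0 0 0 0 0.08;0 0.04 0 0 0 0 0.08;0 0.04 0 0 0 0 0.08;0 0.04 0 0 0 0 0.08;0 0.02 0 0 0 0 0.08;0 0 0 0 0 0 0.08;0 0 0 0 0 0 0.08;0 0 0 0 0 0 0.08'
python3 - <<'E'
from h import *
i,t=snap("top","t4.png")
for c in COL:print(c,blobs(t,*COL[c])[0])
cv2.imwrite("pics/c4.png",cv2.resize(t[130:370,80:480],(800,480),interpolation=2)[:,:,::-1])
E
```

```text
time: 40.73
eef_pos: [0.5707, -0.1245, 0.1662]
tcp_rot: [0.0, 1.0, 0.002, 0.003]
contact_force: [0.8, -0.4, -1.5]
width: 0.0789
finger_force: 0.0
time: 41.57
eef_pos: [0.5685, -0.3857, 0.1626]
tcp_rot: [-0.001, 1.0, -0.0, -0.0]
contact_force: [0.0, 0.9, 0.0]
width: 0.08
finger_force: 0.0
red [(np.int32(599), [298.7, 250.3], [285, 235, 32, 35])]
yellow [(np.int32(673), [342.1, 280.7], [326, 265, 33, 34])]
blue [(np.int32(358), [373.7, 233.2], [364, 223, 21, 21]), (np.int32(83), [371.1, 252.9], [356, 243, 30, 15])]
```

View pics/c4.png

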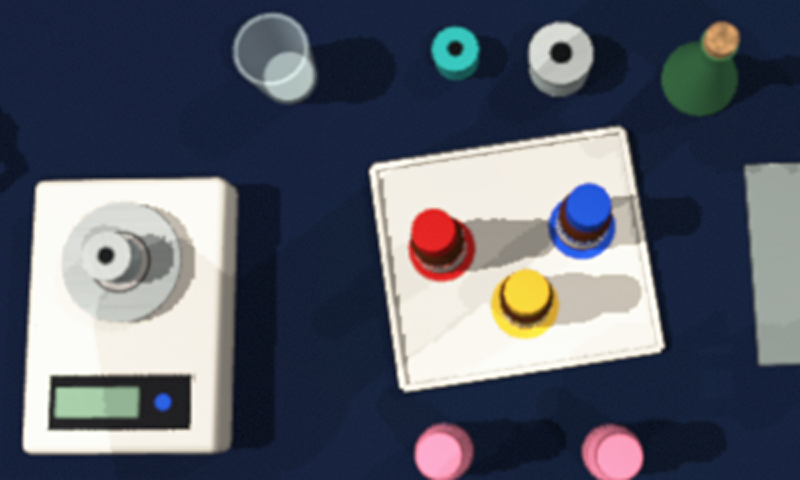

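All three jars are upright on their own spots (crop: red (433,230), yellow (526,292), blue (588,206)). The cell is on the pan at (105,256), and the flask is undisturbed.

```bash
python3 -c "
from workcell import ctrl
print(ctrl.finish_job())"
```

```text
the job is handed in; nothing more can be done
None
```

The job is handed in at about 42 s of the 139 s allowed: the final top view shows the three jars upright on their matching spots, the cell released near the centre of the pan and the flask undisturbed; no verdict came back.

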